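# Check the balance of a spring-assisted chamber lid

## Robot

A 7-joint arm with a two-finger parallel gripper is mounted at the origin on a cart in front of the work surface, level with it; the furniture and walls round the work are solid. World frame = base frame: x ahead of the robot, y to its left, z up, the work surface at z = 0. Lengths are in m, angles in rad, forces in N, time in s.
With the tool pointing down it reaches from about 0.4 to 0.85 m from the base axis. Payload 10.4 kg.
Tool frame: the origin (TCP) lies between the finger pads; the fingertips stand 25 mm ahead of it and the grasp point (between the pads) lies 6 mm ahead of it (robot.tip_extent is the distance from the TCP to the fingertips, in m); z points along the fingers, y is the line along which they close (so a half turn about z gives the same grasp; the last joint's range is limited). The gripper opens to 85 mm and grips with 20 to 120 N. Pads are 22 mm wide; open, the fingers measure 114 mm over their backs; the gripper's body (76 mm by 85 mm) begins 54 mm behind the grasp point. The pads swing forward as they close: fully open they stand 13 mm farther back than shut.
Start: joints at [-1.151, 0.332, -0.065, 1.46, 0.022, 1.35, -0.088], TCP at [0.268, 0.565, 0.256] pointing down, gripper open.
Joint ranges: [-2.6, 2.6], [-0.5, 2.12], [-1.47, 1.34], [0.16, 2.42], [-1.27, 4.41], [0.06, 2.06], [-2.6, 2.6]. Speed limits (rad/s): [2.22, 2.22, 2.79, 2.79, 3.14, 3.14, 3.14].

## Interface

Orientations are given as a rotation vector (axis times angle).
In Python, from plant import robot gives the robot as it stands.
- The arm moves only by the tool move_arm, never from a script. Its argument "series" is a list of rows, each an object of numbers: "gripper": the finger opening in mm, from 0 to 85.4; "dx", "dy", "dz": the shift along the tool's x, y, z in mm; "rx", "ry", "rz": the turn, a rotation vector about the tool's x, y, z in rad. In form: [{"gripper": .., "dx": .., "dy": .., "dz": .., "rx": .., "ry": .., "rz": ..}, ...]. A call has 1 to 10 rows; each row is the pose to reach, as a shift and turn from the pose commanded when the call began, along the tool's axes at that moment; what a row does not reach only later rows make up. A row lasts 1/8 s, in which the tool goes at most 62.5 mm and 10.7 degrees, less where a joint would pass 70% of its speed; a pose out of reach is approached as far as the arm can. A call with a gripper value outside its range is refused whole. The fingers move at their own pace and stop on an object; "squeeze" is the grip in N (left out, the last holds). Time passes only in rows, so rows that repeat a pose let the fingers close. It gives the time, the measured TCP pose, the force, the opening and the grip force at its end, in the units of the state.
- robot.get_state(): the state, without advancing time (a new reading comes with each control period).
- robot.snapshot(name): name is "side" or "top"; returns the picture (480x640x3 uint8, red, green, blue); there is no depth.
- robot.calibration(name): a dict with "fx", "fy", "cx", "cy" (pixels), "T" (4x4, takes a point from camera to world coordinates). Camera axes: x right, y down, z forward; pixel columns grow to the right and rows downward; lengths in m; the calibration is good to about 2 mm. A picture is of the moment at which its call begins. calibration takes no time and is no camera call.
- robot.finish_job(): hands the job in; it is judged then, once.
Trained networks look in the newest picture that a camera, given by its name, has taken for a name from the list of things; names that differ only in an ending like _2 or _b are one class to them, and where a whole thing is asked for, a point or a joint stands for the part that bears it (a point fixed in the world has none). Each returns a list of dicts, best first, with "confidence" (0 to 1); they miss things now and then, are a little off and sometimes report something else, mostly with a low value. They report only what shows in the picture. A call takes as long as a camera call. They do not tell look-alikes from the thing itself.
- robot.find_in(camera, thing): "extent" ([left, top, right, bottom] in pixels, round what is visible of it).
- robot.regions_of(camera, thing): "mask" (480x640 bool, what is visible of it) and "extent" ([left, top, right, bottom] in pixels, round what is visible of it).
- robot.pinpoint(camera, thing): "centre" ([column, row] in pixels: a listed point, or the origin of a listed thing).
The state is a dict: "time_s": time; "joints": joint angles; "dq": joint speeds; "effort": joint torques, N m; "eef_pos": TCP position; "tcp_rot": TCP orientation; "contact_force": force on the tool from outside, world axes, zero at the start; "torque": the same for the moment, N m; "grip_width": opening from 0.0 (shut) to 1.0 (fully open); "gripper_force": force on a finger pad.
Only numpy, scipy, OpenCV 4.12 (cv2) and the standard library are available. Lean on these libraries where they do the work, as an engineer would, in place of code of your own. Each camera call takes 0.05 s, during which the arm holds its last target. There are 200 camera calls.

## Task

I want to look at the lid spring of the sample chamber. Take the amber bottle off the blue lid and stand it upright on the bare worktop, clear of the chamber; then take the lid by its steel bar, raise it past its balance point (the red mark on the scale arc, 55 degrees open) without letting it spring up towards its open stop, and ease it back to hold it just below the balance point, with the yellow pointer in the green zone of the arc. Finish while still holding the lid there, and leave everything else on the worktop where it is.

Things in the scene. Friction and masses are not known exactly. Their poses are not given: they have to be found in the camera images.
- chamber: White sample chamber, fixed: 140 mm long (own x), 100 mm wide (own y), rim 85 mm above the worktop. Origin at the centre of its underside. Own -x is the front, where the lid's bar sticks out, own +x the hinge end; the front looks roughly to the robot's left (world +y). A scale arc stands on its own -y side (towards the robot), up to 91 mm above the rim.
- lid (a joint): Lid angle, rad: 0 shut, grows as the bar end rises, stop at 1.5. Blue lid 140 x 100 x 20 mm, its top 105 mm above the worktop when shut, with a yellow pointer beside the scale arc. Spring-assisted: left alone below 0.96 (55 degrees) it falls shut, above that it swings open by itself. The bar needs under 2 N (about 1.5 N up when shut, 0.4 N up at 0.82).
- lid_bar (a point): Middle of the lid's round steel grip bar: 12 mm thick, 84 mm long along own y (parallel to the hinge), held by a 10 mm rod at each end, 74 mm free between them. It stands 45 mm in front of the lid's front edge (39 mm clear gap), 95 mm above the worktop when shut; 185 mm from the hinge line along the lid and 10 mm above the hinge's plane. Turns with the lid.
- lid_hinge (a point): Middle of the lid's hinge line, 85 mm above the worktop, fixed to the chamber with the chamber's axes: the hinge line runs along own y, the shut lid reaches from here along own -x.
- bottle_center (a point): Centre (51 mm above the foot) of the amber bottle with black cap: body 46 mm in diameter up to 86 mm above the foot, cap 27 mm in diameter up to 102 mm, about 0.16 kg. Own z is up. Starts on the shut lid. Free worktop: between the big black ring and the flat dark case, round x 0.55, y 0.0.
- bench_timer: Loose white bench timer 62 x 62 x 21 mm with two coloured keys, origin at the centre of its underside; stands left of the chamber, near the front edge (another timer lies far right). Leave it alone.
- white_bottle: Loose white plastic bottle with a ribbed cap, 60 mm in diameter, 129 mm high, standing between the black ring and the dark case; origin at the centre of its underside. Leave it alone.
- balance_mark (a point): Centre of the red mark on the scale arc (radius 85 mm about the hinge). The lid's yellow pointer meets the red mark with the lid 0.92 to 1.00 rad open (balance point 0.96); the green zone just below it means 0.72 to 0.92 rad. The rest of the arc is grey.
There are look-alikes about, which are no part of the job. There is more than one size of the part that bears bottle_center; the job needs the larger.

How it is judged:
By the outcome, as a careful person would: the job done as asked, in the order asked, and still so for the second after the job is handed in, while the arm keeps its last pose, push and grip.
It also fails if it takes over 61 s, if anything falls off the work surface, if the arm or the gripper's body presses on something with over 40 N, if the wrist force passes 120 N, or if a joint passes its speed limit or range.

## Working session

There is one attempt and no reset: what is moved stays moved. The work goes in short steps, Python scripts to look and compute and a tool call to move; the robot and the scene stay as the last step left them, time stands still between calls to the robot, and variables do not carry over. Pictures are saved under pics/ and viewed, at most 10 in all, crops included, and the job is handed in when it is done.

Besides the shell and the picture viewer there is one more tool, called after ">>>" as a command line: name --argument value ..., lists and objects as JSON in quotes. move_arm: Moves the arm, as the interface text tells. Its arguments: {"type":"object","properties":{"series":{"type":"array"},"squeeze":{"type":"number"}},"required":["series"]}

```bash
mkdir -p pics; ls; cat > h.py <<'E'
import numpy as np, cv2
from plant import robot
from scipy.spatial.transform import Rotation as R
def snap(c,f):
    im=robot.snapshot(c); cv2.imwrite(f'pics/{f}.png',im[:,:,::-1]); return im
def ray(c,p):
    k=robot.calibration(c);T=np.array(k['T'])
    d=T[:3,:3]@np.array([(p[0]-k['cx'])/k['fx'],(p[1]-k['cy'])/k['fy'],1]); return T[:3,3],d/np.linalg.norm(d)
def atz(c,p,z):
    o,d=ray(c,p); return o+d*(z-o[2])/d[2]
def proj(c,P):
    k=robot.calibration(c);T=np.array(k['T']); q=T[:3,:3].T@(np.array(P)-T[:3,3]); return np.array([k['cx']+k['fx']*q[0]/q[2],k['cy']+k['fy']*q[1]/q[2]])
def tri(p1,p2,c1='side',c2='top'):
    o1,d1=ray(c1,p1);o2,d2=ray(c2,p2)
    A=np.stack([d1,-d2],1);s=np.linalg.lstsq(A,o2-o1,rcond=None)[0]
    a=o1+d1*s[0];b=o2+d2*s[1]; return (a+b)/2,np.linalg.norm(a-b)
E
python3 - <<'E'
from h import *
np.set_printoptions(precision=3,suppress=True)
a=snap('side','s0');b=snap('top','t0')
for c in('side','top'):
    for t in('chamber','lid_bar','lid_hinge','bottle_center','bench_timer','white_bottle','balance_mark'):
        print(c,t,[(np.round(r['centre']),round(r['confidence'],2)) for r in robot.pinpoint(c,t)[:4]])
    print(robot.calibration(c)['T'])
s=robot.get_state();print(s)
E
```

```text
pics
side chamber [(array([289., 316.]), 0.65)]
side lid_bar [(array([255., 258.]), 0.86)]
side lid_hinge [(array([309., 294.]), 0.78)]
side bottle_center [(array([338., 340.]), 0.79), (array([296., 251.]), 0.58)]
side bench_timer [(array([203., 265.]), 0.6)]
side white_bottle [(array([322., 252.]), 0.75)]
side balance_mark [(array([271., 266.]), 0.65)]
[[ 0.832 -0.223  0.509 -0.069]
 [-0.555 -0.347  0.756 -1.078]
 [ 0.008 -0.911 -0.412  0.613]
 [ 0.     0.     0.     1.   ]]
top chamber [(array([351., 301.]), 0.56), (array([305., 307.]), 0.54)]
top lid_bar []
top lid_hinge [(array([381., 296.]), 0.58)]
top bottle_center [(array([359., 297.]), 0.65), (array([417., 301.]), 0.51)]
top bench_timer [(array([215., 315.]), 0.55)]
top white_bottle [(array([261., 206.]), 0.7), (array([360., 298.]), 0.35)]
top balance_mark [(array([366., 324.]), 0.82)]
[[ 0.01  -0.989  0.146  0.387]
 [-1.    -0.012 -0.012 -0.141]
 [ 0.014 -0.146 -0.989  1.285]
 [ 0.     0.     0.     1.   ]]
{'time_s': 0.8, 'joints': array([-1.151,  0.332, -0.065,  1.46 ,  0.022,  1.35 , -0.089]), 'dq': array([-0.001, -0.001,  0.002, -0.   ,  0.001, -0.   , -0.001]), 'effort': array([ -0.001, -62.519,   0.049, -39.181,   0.017,   0.002,  -0.   ]), 'eef_pos': array([0.268, 0.565, 0.256]), 'tcp_rot': array([0.69 , 3.065, 0.   ]), 'contact_force': array([-0.673,  0.571, -0.419]), 'torque': array([ 0.023, -0.023, -0.02 ]), 'gripper_force': 0.0, 'grip_width': 0.9978591935595283}
```

View pics/s0.png

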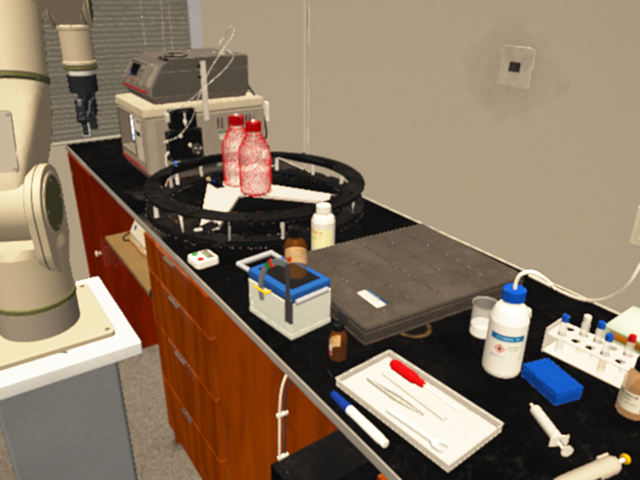

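View pics/t0.png

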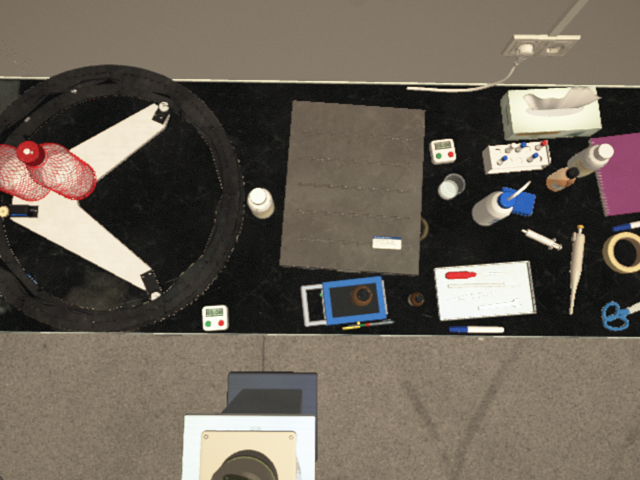

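The amber candidates are the bottle on the lid, at side (296,251) / top (362,296), and a smaller one on the worktop, at side (338,340) / top (417,299). The one on the lid fits the description. Next I'll confirm it in an enlarged crop and measure.

```bash
python3 - <<'E'
from h import *
np.set_printoptions(precision=3,suppress=True)
b=cv2.imread('pics/t0.png')[255:345,190:440];a=cv2.imread('pics/s0.png')[220:370,180:380]
b=cv2.resize(b,(800,288),interpolation=3);a=cv2.resize(a,(400,300),interpolation=3)
cv2.imwrite('pics/c0.png',np.vstack([b,np.hstack([a,np.zeros_like(a)])]))
robot.snapshot('side');robot.snapshot('top')
P={}
for c in('side','top'):
  for t in('bottle_center','lid','white_bottle'):
    for r in robot.regions_of(c,t)[:3]:
        m=r['mask'].astype(np.uint8);print(c,t,np.round(r['extent']),round(r['confidence'],2),m.sum(),np.round(cv2.minAreaRect(cv2.findNonZero(m)),1) if 0 else cv2.minAreaRect(cv2.findNonZero(m)))
print('bottle',tri([296,251],[360,297]))
print('hinge',atz('side',[309,294],.085),atz('top',[381,296],.085))
print('bar',atz('side',[255,258],.095))
print('mark',tri([271,266],[366,324]))
print('timer',atz('side',[203,265],0),atz('top',[215,315],0)); print('white',tri([322,252],[261,206]),atz('top',[261,206],0),atz('side',[322,252],0))
for q in([250,280],[265,280],[285,240]):print(q,atz('top',q,0))
E
```

```text
side bottle_center [331. 322. 348. 361.] 0.82 566 ((337.6659851074219, 340.5110778808594), (16.430192947387695, 39.2462158203125), 3.814075469970703)
side bottle_center [283. 224. 307. 280.] 0.63 1003 ((294.5, 251.0), (54.0, 23.0), 90.0)
side lid [236. 250. 334. 305.] 0.9 2001 ((281.253662109375, 277.1170654296875), (94.84683227539062, 40.648643493652344), 24.77513885498047)
side white_bottle [309. 202. 338. 251.] 0.55 960 ((323.0, 225.5), (47.0, 24.0), 90.0)
top bottle_center [249. 186. 277. 218.] 0.73 678 ((261.2000427246094, 202.40000915527344), (32.199378967285156, 25.043960571289062), 63.43495178222656)
top bottle_center [352. 285. 371. 306.] 0.6 397 ((361.0, 294.5), (21.0, 22.0), 90.0)
top bottle_center [409. 290. 426. 304.] 0.57 196 ((416.0, 298.5), (13.0, 16.0), 90.0)
top lid [301. 280. 390. 334.] 0.74 2607 ((344.3902587890625, 303.5121765136719), (48.589874267578125, 83.48625183105469), 83.6598129272461)
top white_bottle [252. 184. 275. 215.] 0.75 644 ((260.70001220703125, 202.4000244140625), (31.752164840698242, 24.149532318115234), 63.43495178222656)
bottle (array([ 0.437, -0.258,  0.155]), np.float64(0.008244597177850454))
hinge [ 0.438 -0.31   0.085] [ 0.439 -0.313  0.085]
bar [ 0.415 -0.134  0.095]
mark (array([ 0.376, -0.271,  0.145]), np.float64(0.004284001869785924))
timer [0.379 0.074 0.   ] [0.391 0.093 0.   ]
white (array([ 0.673, -0.014, -0.005]), np.float64(0.00014083072186570498)) [ 0.672 -0.015  0.   ] [ 0.666 -0.024  0.   ]
[250, 280] [0.479 0.008 0.   ]
[265, 280] [ 0.48 -0.03  0.  ]
[285, 240] [ 0.583 -0.079  0.   ]
```

View pics/c0.png

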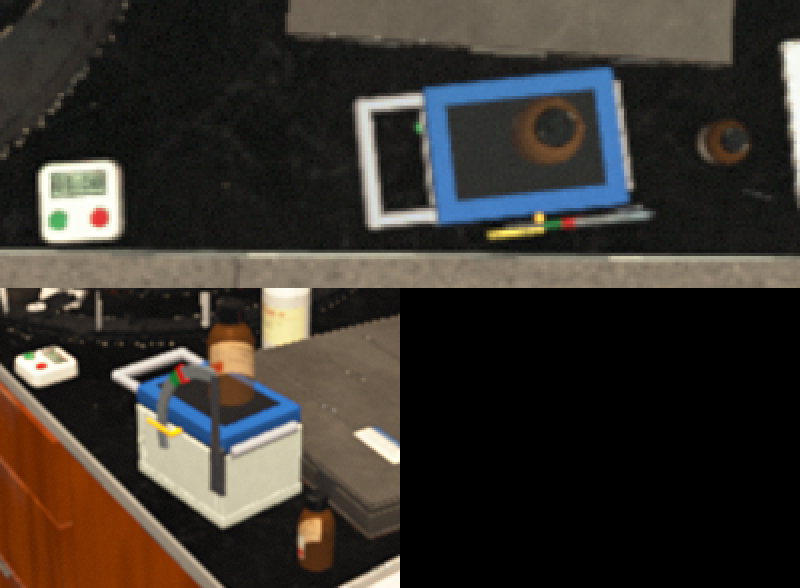

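The crop shows the larger amber bottle standing on the blue lid, right of centre, with its cap at about top px (364,294). The one at (417,299) is visibly smaller and stands on the worktop, so it's the look-alike. Next I'll work out the exact geometry.

```bash
python3 - <<'E'
from h import *
np.set_printoptions(precision=4,suppress=True)
c=[atz('top',p,.105) for p in([322.8,282.5],[381.3,276.3],[386.9,319.1],[326.9,324.4])]
for x in c:print(x)
f=(c[0]+c[3])/2;h=(c[1]+c[2])/2;print('front',f,'back',h,np.linalg.norm(f-h),np.linalg.norm(c[1]-c[2]),'dir',np.degrees(np.arctan2(*(f-h)[[1,0]])))
b=[atz('top',p,.098) for p in([301.3,286.3],[305.6,326.3])];print('bar outer edge',b,(b[0]+b[1])/2)
print('bottle cap top',atz('top',[364.1,294.4],.207),'side centre',atz('side',[295,251],.156))
s=robot.get_state();print(R.from_rotvec(s['tcp_rot']).as_matrix(),s['eef_pos'],s['time_s'])
E
```

```text
[ 0.4679 -0.1739  0.105 ]
[ 0.4839 -0.3109  0.105 ]
[ 0.3849 -0.323   0.105 ]
[ 0.3714 -0.1842  0.105 ]
front [ 0.4196 -0.1791  0.105 ] back [ 0.4344 -0.3169  0.105 ] 0.13866740026337118 0.09974912420424323 dir 96.1083365235449
bar outer edge [array([ 0.4589, -0.1238,  0.098 ]), array([ 0.3665, -0.1351,  0.098 ])] [ 0.4127 -0.1294  0.098 ]
bottle cap top [ 0.4365 -0.2592  0.207 ] side centre [ 0.4379 -0.2599  0.156 ]
[[-0.9036  0.4284  0.    ]
 [ 0.4284  0.9036  0.0001]
 [ 0.      0.0001 -1.    ]] [0.2678 0.5647 0.2564] 1.2
```

>>> move_arm --series '[{"gripper": 85,"dx": -20,"dy": -20,"dz": -40},{"gripper": 85,"dx": -60,"dy": -62,"dz": -64,"rz": -0.1},{"gripper": 85,"dx": -100,"dy": -105,"dz": -64,"rz": -0.2},{"gripper": 85,"dx": -140,"dy": -148,"dz": -64,"rz": -0.3},{"gripper": 85,"dx": -180,"dy": -190,"dz": -64,"rz": -0.4},{"gripper": 85,"dx": -220,"dy": -232,"dz": -64,"rz": -0.5},{"gripper": 85,"dx": -260,"dy": -275,"dz": -64,"rz": -0.55},{"gripper": 85,"dx": -300,"dy": -317,"dz": -64,"rz": -0.55},{"gripper": 85,"dx": -337,"dy": -355,"dz": -64,"rz": -0.55},{"gripper": 85,"dx": -337,"dy": -355,"dz": -64,"rz": -0.55}]' --squeeze 30

```text
$.series[0]: bad value
```

>>> move_arm --series '[{"gripper": 85,"dx": -20,"dy": -20,"dz": -40,"rx": 0,"ry": 0,"rz": 0},{"gripper": 85,"dx": -60,"dy": -62,"dz": -64,"rx": 0,"ry": 0,"rz": -0.1},{"gripper": 85,"dx": -100,"dy": -105,"dz": -64,"rx": 0,"ry": 0,"rz": -0.2},{"gripper": 85,"dx": -140,"dy": -148,"dz": -64,"rx": 0,"ry": 0,"rz": -0.3},{"gripper": 85,"dx": -180,"dy": -190,"dz": -64,"rx": 0,"ry": 0,"rz": -0.4},{"gripper": 85,"dx": -220,"dy": -232,"dz": -64,"rx": 0,"ry": 0,"rz": -0.5},{"gripper": 85,"dx": -260,"dy": -275,"dz": -64,"rx": 0,"ry": 0,"rz": -0.55},{"gripper": 85,"dx": -300,"dy": -317,"dz": -64,"rx": 0,"ry": 0,"rz": -0.55},{"gripper": 85,"dx": -337,"dy": -355,"dz": -64,"rx": 0,"ry": 0,"rz": -0.55},{"gripper": 85,"dx": -337,"dy": -355,"dz": -64,"rx": 0,"ry": 0,"rz": -0.55}]' --squeeze 30

```text
time_s: 2.45
eef_pos: [0.4211, 0.0958, 0.3207]
tcp_rot: [-0.158, 3.137, 0.001]
contact_force: [-0.7, 0.6, -0.1]
grip_width: 0.995
gripper_force: 0.0
```

>>> move_arm --series '[{"gripper": 85,"dx": 3,"dy": -50,"dz": 0,"rx": 0,"ry": 0,"rz": 0},{"gripper": 85,"dx": 6,"dy": -105,"dz": 0,"rx": 0,"ry": 0,"rz": 0},{"gripper": 85,"dx": 9,"dy": -160,"dz": 0,"rx": 0,"ry": 0,"rz": 0},{"gripper": 85,"dx": 12,"dy": -215,"dz": 0,"rx": 0,"ry": 0,"rz": 0},{"gripper": 85,"dx": 15,"dy": -270,"dz": 0,"rx": 0,"ry": 0,"rz": 0},{"gripper": 85,"dx": 18,"dy": -320,"dz": 0,"rx": 0,"ry": 0,"rz": 0},{"gripper": 85,"dx": 20,"dy": -357,"dz": 20,"rx": 0,"ry": 0,"rz": 0},{"gripper": 85,"dx": 20,"dy": -357,"dz": 20,"rx": 0,"ry": 0,"rz": 0},{"gripper": 85,"dx": 20,"dy": -357,"dz": 20,"rx": 0,"ry": 0,"rz": 0}]'

```text
time_s: 3.58
eef_pos: [0.439, -0.2563, 0.3003]
tcp_rot: [0.17, -3.137, -0.001]
contact_force: [0.2, -0.1, -0.2]
grip_width: 0.996
gripper_force: 0.0
```

```bash
python3 - <<'E'
from h import *
np.set_printoptions(precision=4,suppress=True)
a=snap('side','s1')
s=robot.get_state();M=R.from_rotvec(s['tcp_rot']).as_matrix();print(s['time_s'],s['eef_pos'],s['joints'],M)
print(M.T@(np.array([.437,-.2595,.176])-s['eef_pos']))
E
```

```text
3.625 [ 0.4392 -0.2561  0.3005] [-0.381   0.0309  0.8508  1.732  -0.0242  1.3891  2.1539] [[-0.994  -0.1089  0.0004]
 [-0.1089  0.994   0.0005]
 [-0.0005  0.0004 -1.    ]]
[ 0.0026 -0.0032  0.1245]
```

>>> move_arm --series '[{"gripper": 85,"dx": 2.5,"dy": -3,"dz": 35,"rx": 0,"ry": 0,"rz": 0},{"gripper": 85,"dx": 2.5,"dy": -3,"dz": 70,"rx": 0,"ry": 0,"rz": 0},{"gripper": 85,"dx": 2.5,"dy": -3,"dz": 100,"rx": 0,"ry": 0,"rz": 0},{"gripper": 85,"dx": 2.5,"dy": -3,"dz": 125,"rx": 0,"ry": 0,"rz": 0},{"gripper": 85,"dx": 2.5,"dy": -3,"dz": 125,"rx": 0,"ry": 0,"rz": 0},{"gripper": 40,"dx": 2.5,"dy": -3,"dz": 125,"rx": 0,"ry": 0,"rz": 0},{"gripper": 40,"dx": 2.5,"dy": -3,"dz": 125,"rx": 0,"ry": 0,"rz": 0},{"gripper": 40,"dx": 2.5,"dy": -3,"dz": 125,"rx": 0,"ry": 0,"rz": 0},{"gripper": 40,"dx": 2.5,"dy": -3,"dz": 125,"rx": 0,"ry": 0,"rz": 0},{"gripper": 40,"dx": 2.5,"dy": -3,"dz": 125,"rx": 0,"ry": 0,"rz": 0}]' --squeeze 30

```text
time_s: 4.88
eef_pos: [0.4371, -0.2607, 0.1764]
tcp_rot: [-0.169, 3.135, 0.0]
contact_force: [0.0, 1.9, 6.9]
grip_width: 0.532
gripper_force: 31.8
```

>>> move_arm --series '[{"gripper": 40,"dx": 0,"dy": 0,"dz": -20,"rx": 0,"ry": 0,"rz": 0},{"gripper": 40,"dx": 0,"dy": 0,"dz": -50,"rx": 0,"ry": 0,"rz": 0},{"gripper": 40,"dx": 0,"dy": 0,"dz": -85,"rx": 0,"ry": 0,"rz": 0},{"gripper": 40,"dx": -10,"dy": 20,"dz": -105,"rx": 0,"ry": 0,"rz": 0},{"gripper": 40,"dx": -33,"dy": 62,"dz": -105,"rx": 0,"ry": 0,"rz": 0},{"gripper": 40,"dx": -60,"dy": 112,"dz": -105,"rx": 0,"ry": 0,"rz": 0},{"gripper": 40,"dx": -87,"dy": 162,"dz": -105,"rx": 0,"ry": 0,"rz": 0},{"gripper": 40,"dx": -112,"dy": 212,"dz": -105,"rx": 0,"ry": 0,"rz": 0},{"gripper": 40,"dx": -131,"dy": 256,"dz": -105,"rx": 0,"ry": 0,"rz": 0},{"gripper": 40,"dx": -131,"dy": 256,"dz": -105,"rx": 0,"ry": 0,"rz": 0}]'

```text
time_s: 6.12
eef_pos: [0.5396, 0.0124, 0.2798]
tcp_rot: [0.179, -3.136, -0.0]
contact_force: [-0.2, -0.3, -2.1]
grip_width: 0.53
gripper_force: 31.4
```

```bash
python3 - <<'E'
from h import *
np.set_printoptions(precision=4,suppress=True)
a=snap('side','s2');b=snap('top','t2')
cv2.imwrite('pics/c2.png',np.hstack([cv2.resize(a[150:350,180:380],(400,400))[:,:,::-1],cv2.resize(b[170:350,200:400],(400,400))[:,:,::-1]]))
s=robot.get_state();print(s['eef_pos'],s['joints'],s['contact_force'],s['grip_width'])
E
```

```text
[0.5391 0.0076 0.2802] [-0.6669  0.1323  0.6286  1.683  -0.0789  1.3524  1.6531] [ 0.7717 -1.1486 -1.8949] 0.533302172185442
```

View pics/c2.png

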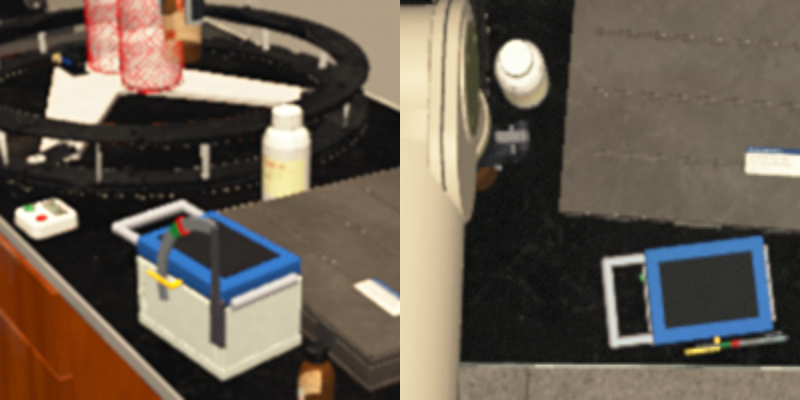

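The side crop shows the lid bare and still shut, and the bottle held upright in the gripper at about crop px (185,30). The chamber hasn't moved. The spot below the bottle is clear, so I'll lower it.

>>> move_arm --series '[{"gripper": 40,"dx": 0,"dy": 0,"dz": 40,"rx": 0,"ry": 0,"rz": 0},{"gripper": 40,"dx": 0,"dy": 0,"dz": 90,"rx": 0,"ry": 0,"rz": 0},{"gripper": 40,"dx": 0,"dy": 0,"dz": 140,"rx": 0,"ry": 0,"rz": 0},{"gripper": 40,"dx": 0,"dy": 0,"dz": 180,"rx": 0,"ry": 0,"rz": 0},{"gripper": 40,"dx": 0,"dy": 0,"dz": 198,"rx": 0,"ry": 0,"rz": 0},{"gripper": 40,"dx": 0,"dy": 0,"dz": 204,"rx": 0,"ry": 0,"rz": 0},{"gripper": 40,"dx": 0,"dy": 0,"dz": 207,"rx": 0,"ry": 0,"rz": 0},{"gripper": 40,"dx": 0,"dy": 0,"dz": 207,"rx": 0,"ry": 0,"rz": 0}]'

```text
time_s: 7.22
eef_pos: [0.5399, 0.0079, 0.0744]
tcp_rot: [-0.168, 3.135, 0.001]
contact_force: [-0.7, 0.5, -3.1]
grip_width: 0.532
gripper_force: 31.5
```

>>> move_arm --series '[{"gripper": 40,"dx": 0,"dy": 0,"dz": 1,"rx": 0,"ry": 0,"rz": 0},{"gripper": 40,"dx": 0,"dy": 0,"dz": 2,"rx": 0,"ry": 0,"rz": 0},{"gripper": 40,"dx": 0,"dy": 0,"dz": 3,"rx": 0,"ry": 0,"rz": 0},{"gripper": 40,"dx": 0,"dy": 0,"dz": 3,"rx": 0,"ry": 0,"rz": 0}]'

```text
time_s: 7.72
eef_pos: [0.5399, 0.0081, 0.0713]
tcp_rot: [-0.169, 3.135, 0.001]
contact_force: [-2.4, 0.5, 6.1]
grip_width: 0.533
gripper_force: 30.5
```

>>> move_arm --series '[{"gripper": 50,"dx": 0,"dy": 0,"dz": 0,"rx": 0,"ry": 0,"rz": 0},{"gripper": 60,"dx": 0,"dy": 0,"dz": 0,"rx": 0,"ry": 0,"rz": 0},{"gripper": 70,"dx": 0,"dy": 0,"dz": 0,"rx": 0,"ry": 0,"rz": 0},{"gripper": 70,"dx": 0,"dy": 0,"dz": 0,"rx": 0,"ry": 0,"rz": 0},{"gripper": 70,"dx": 0,"dy": 0,"dz": -15,"rx": 0,"ry": 0,"rz": 0},{"gripper": 70,"dx": 0,"dy": 0,"dz": -50,"rx": 0,"ry": 0,"rz": 0},{"gripper": 70,"dx": 0,"dy": 0,"dz": -100,"rx": 0,"ry": 0,"rz": 0},{"gripper": 50,"dx": 0,"dy": 0,"dz": -140,"rx": 0,"ry": 0,"rz": 0},{"gripper": 40,"dx": 0,"dy": 0,"dz": -150,"rx": 0,"ry": 0,"rz": 0}]'

```text
time_s: 8.85
eef_pos: [0.5404, 0.0076, 0.2239]
tcp_rot: [-0.167, 3.132, 0.002]
contact_force: [0.7, -0.3, -0.7]
grip_width: 0.466
gripper_force: 0.0
```

```bash
python3 - <<'E'
from h import *
np.set_printoptions(precision=4,suppress=True)
a=snap('side','s3')
for r in robot.regions_of('side','bottle_center')[:3]:print(np.round(r['extent']),r['confidence'])
print(proj('side',[.54,.008,0]),proj('side',[.54,.008,.102]))
print(proj('side',[.4148,-.1326,.095]), [r['centre'] for r in robot.pinpoint('side','lid_bar')])
s=robot.get_state();M=R.from_rotvec(s['tcp_rot']).as_matrix();print(s['time_s'],s['eef_pos'],s['joints'])
u=np.array([-.1077,.994]);P=np.array([.4148,-.1326,.2]);print(M.T@(P-s['eef_pos']))
E
```

```text
[265. 221. 284. 260.] 0.79
[328. 319. 346. 361.] 0.65
[273.4724 259.1831] [272.5304 221.6258]
[254.4082 257.8265] [[254.2, 258.6]]
9.0 [0.5391 0.0078 0.2204] [-0.6633  0.1787  0.6345  1.7689 -0.1125  1.23    1.6793]
[ 0.1386 -0.1263  0.0203]
```

>>> move_arm --series '[{"gripper": 34,"dx": 35,"dy": -32,"dz": 0,"rx": 0,"ry": 0,"rz": 0},{"gripper": 34,"dx": 75,"dy": -68,"dz": 5,"rx": 0,"ry": 0,"rz": 0},{"gripper": 34,"dx": 110,"dy": -100,"dz": 15,"rx": 0,"ry": 0,"rz": 0},{"gripper": 34,"dx": 139,"dy": -126,"dz": 20,"rx": 0,"ry": 0,"rz": 0},{"gripper": 34,"dx": 139,"dy": -126,"dz": 20,"rx": 0,"ry": 0,"rz": 0},{"gripper": 34,"dx": 139,"dy": -126,"dz": 20,"rx": 0,"ry": 0,"rz": 0}]'

```text
time_s: 9.75
eef_pos: [0.4144, -0.1318, 0.1998]
tcp_rot: [0.169, -3.136, -0.0]
contact_force: [-0.1, 0.4, 1.0]
grip_width: 0.4
gripper_force: 0.0
```

```bash
python3 - <<'E'
from h import *
np.set_printoptions(precision=4,suppress=True)
a=snap('side','s4')
cv2.imwrite('pics/c4.png',cv2.resize(a[140:340,180:380],(600,600),interpolation=3)[:,:,::-1])
s=robot.get_state();M=R.from_rotvec(s['tcp_rot']).as_matrix();print(s['time_s'],s['eef_pos'],s['joints'],s['grip_width'],np.degrees(np.arctan2(M[1,1],M[0,1])))
P=np.array([.4148,-.1326,.101]);print(M.T@(P-s['eef_pos']))
E
```

```text
9.8 [ 0.4147 -0.1316  0.1999] [-0.5583 -0.1112  0.7312  2.0403  0.0804  1.1859  1.8186] 0.39542225519438223 96.205007017211
[-0.     -0.001   0.0989]
```

View pics/c4.png

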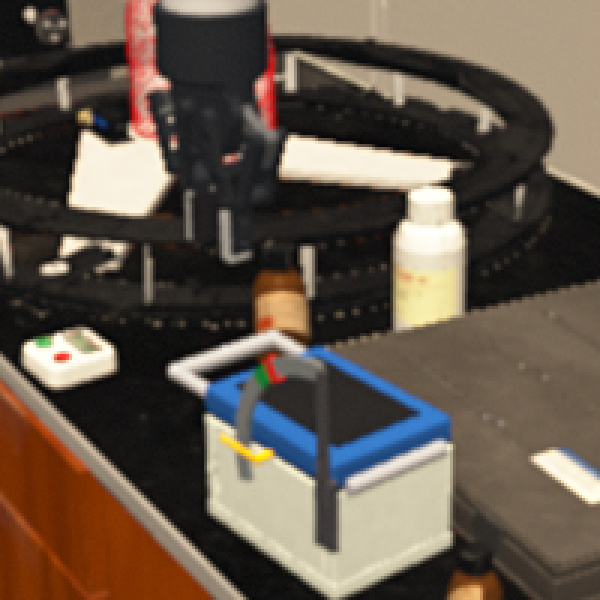

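The crop shows the amber bottle standing upright at about (280,300), with the gripper open above the lid's bar and the lid shut. Next I'll descend and grip the bar.

>>> move_arm --series '[{"gripper": 34,"dx": 0,"dy": -1,"dz": 30,"rx": 0,"ry": 0,"rz": 0},{"gripper": 34,"dx": 0,"dy": -1,"dz": 60,"rx": 0,"ry": 0,"rz": 0},{"gripper": 34,"dx": 0,"dy": -1,"dz": 85,"rx": 0,"ry": 0,"rz": 0},{"gripper": 34,"dx": 0,"dy": -1,"dz": 99,"rx": 0,"ry": 0,"rz": 0},{"gripper": 34,"dx": 0,"dy": -1,"dz": 99,"rx": 0,"ry": 0,"rz": 0}]'

```text
time_s: 10.42
eef_pos: [0.4144, -0.1331, 0.1007]
tcp_rot: [0.169, -3.135, 0.001]
contact_force: [-1.1, -0.0, 0.4]
grip_width: 0.397
gripper_force: 0.0
```

>>> move_arm --series '[{"gripper": 20,"dx": 0,"dy": 0,"dz": 0,"rx": 0,"ry": 0,"rz": 0},{"gripper": 8,"dx": 0,"dy": 0,"dz": 0,"rx": 0,"ry": 0,"rz": 0},{"gripper": 6,"dx": 0,"dy": 0,"dz": 0,"rx": 0,"ry": 0,"rz": 0},{"gripper": 6,"dx": 0,"dy": 0,"dz": 0,"rx": 0,"ry": 0,"rz": 0},{"gripper": 6,"dx": 0,"dy": 0,"dz": 0,"rx": 0,"ry": 0,"rz": 0}]' --squeeze 25

```text
time_s: 11.05
eef_pos: [0.4152, -0.133, 0.1017]
tcp_rot: [-0.169, 3.136, 0.001]
contact_force: [1.7, 4.5, 4.0]
grip_width: 0.126
gripper_force: 25.1
```

```bash
python3 - <<'E'
from h import *
np.set_printoptions(precision=4,suppress=True)
s=robot.get_state();M=R.from_rotvec(s['tcp_rot']).as_matrix();print(s['time_s'],s['eef_pos'],s['joints'],s['grip_width'],s['gripper_force'],s['contact_force'])
b=lambda t:np.array([.185*np.cos(t)-.01*np.sin(t),.185*np.sin(t)+.01*np.cos(t)])
for t in np.arange(0,1.1,.06): print(round(t,2),np.round((b(t)-b(0))*1000*[1,-1]))
E
```

```text
11.05 [ 0.4152 -0.133   0.1017] [-0.5441  0.0701  0.7841  2.1479 -0.0621  0.9438  1.9535] 0.12584091889730642 25.06836086511612 [1.6505 4.5465 3.9913]
0.0 [ 0. -0.]
0.06 [ -1. -11.]
0.12 [ -3. -22.]
0.18 [ -5. -33.]
0.24 [ -8. -44.]
0.3 [-11. -54.]
0.36 [-15. -65.]
0.42 [-20. -75.]
0.48 [-26. -84.]
0.54 [-31. -94.]
0.6 [ -38. -103.]
0.66 [ -45. -111.]
0.72 [ -53. -120.]
0.78 [ -61. -127.]
0.84 [ -69. -134.]
0.9 [ -78. -141.]
0.96 [ -87. -147.]
1.02 [ -97. -153.]
1.08 [-107. -158.]
```

>>> move_arm --series '[{"gripper": 6,"dx": 0,"dy": -1,"dz": -11,"rx": 0,"ry": 0,"rz": 0},{"gripper": 6,"dx": 0,"dy": -3,"dz": -22,"rx": 0,"ry": 0,"rz": 0},{"gripper": 6,"dx": 0,"dy": -5,"dz": -33,"rx": 0,"ry": 0,"rz": 0},{"gripper": 6,"dx": 0,"dy": -8,"dz": -44,"rx": 0,"ry": 0,"rz": 0},{"gripper": 6,"dx": 0,"dy": -11,"dz": -54,"rx": 0,"ry": 0,"rz": 0},{"gripper": 6,"dx": 0,"dy": -15,"dz": -65,"rx": 0,"ry": 0,"rz": 0},{"gripper": 6,"dx": 0,"dy": -20,"dz": -75,"rx": 0,"ry": 0,"rz": 0},{"gripper": 6,"dx": 0,"dy": -26,"dz": -84,"rx": 0,"ry": 0,"rz": 0},{"gripper": 6,"dx": 0,"dy": -26,"dz": -84,"rx": 0,"ry": 0,"rz": 0},{"gripper": 6,"dx": 0,"dy": -26,"dz": -84,"rx": 0,"ry": 0,"rz": 0}]'

```text
time_s: 12.3
eef_pos: [0.418, -0.1565, 0.1855]
tcp_rot: [-0.172, 3.136, 0.006]
contact_force: [1.1, 13.9, 5.8]
grip_width: 0.132
gripper_force: 25.0
```

```bash
cat >> h.py <<'E'
H=np.array([.4347,-.3165]);U=np.array([-.1077,.994])
def lid():
    s=robot.get_state();M=R.from_rotvec(s['tcp_rot']).as_matrix();g=s['eef_pos']+M[:,2]*.006
    h=(g[:2]-H)@U;v=g[2]-.085
    print('t',s['time_s'],'tcp',np.round(s['eef_pos'],4),'q',np.round(s['joints'],2),'F',np.round(s['contact_force'],1),'w',round(s['grip_width'],3),s['gripper_force'])
    print('angle',round(np.arctan2(v,h)-np.arctan2(.01,.185),3),'radius',round(np.hypot(h,v),4),'want .1853')
E
python3 - <<'E'
from h import *
a=snap('side','s5'); lid()
print([r['centre'] for r in robot.pinpoint('side','lid_bar')])
cv2.imwrite('pics/c5.png',cv2.resize(a[170:340,200:370],(600,600),interpolation=3)[:,:,::-1])
E
```

```text
t 12.35 tcp [ 0.418  -0.1564  0.1855] q [-0.54 -0.06  0.79  2.04  0.04  1.15  1.91] F [ 1.6 14.9  6.6] w 0.126 24.991581737995148
angle 0.477 radius 0.1866 want .1853
[[260.0, 220.9]]
```

View pics/c5.png

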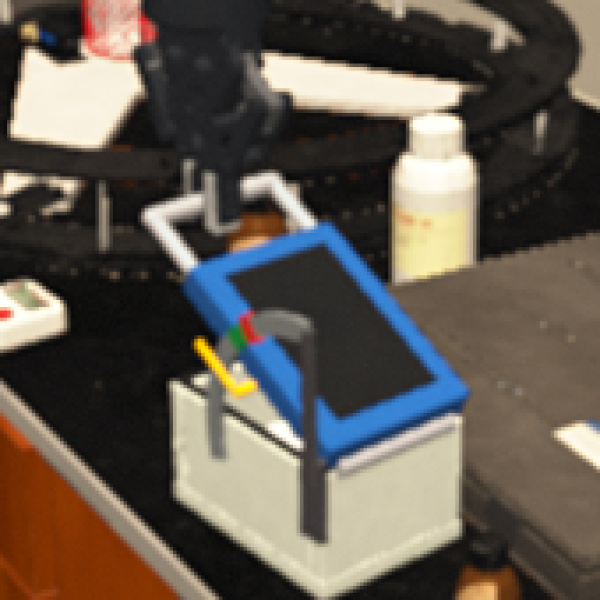

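The crop shows the bar held between the fingers, with the pointer at about (225,370) below the green zone, which matches the computed 0.48 rad. The radial force is 14 N, so I'll ease the path 2 mm outward.

>>> move_arm --series '[{"gripper": 6,"dx": 0,"dy": 2,"dz": 0,"rx": 0,"ry": 0,"rz": 0},{"gripper": 6,"dx": 0,"dy": -3,"dz": -10,"rx": 0,"ry": 0,"rz": 0},{"gripper": 6,"dx": 0,"dy": -10,"dz": -19,"rx": 0,"ry": 0,"rz": 0},{"gripper": 6,"dx": 0,"dy": -17,"dz": -27,"rx": 0,"ry": 0,"rz": 0},{"gripper": 6,"dx": 0,"dy": -25,"dz": -36,"rx": 0,"ry": 0,"rz": 0},{"gripper": 6,"dx": 0,"dy": -33,"dz": -43,"rx": 0,"ry": 0,"rz": 0},{"gripper": 6,"dx": 0,"dy": -41,"dz": -50,"rx": 0,"ry": 0,"rz": 0},{"gripper": 6,"dx": 0,"dy": -41,"dz": -50,"rx": 0,"ry": 0,"rz": 0}]'

```text
time_s: 13.4
eef_pos: [0.4229, -0.1973, 0.2369]
tcp_rot: [-0.172, 3.135, 0.008]
contact_force: [-3.5, 18.4, 20.0]
grip_width: 0.128
gripper_force: 26.4
```

```bash
python3 -c "
from h import *
lid()"
```

```text
t 13.4 tcp [ 0.4229 -0.1973  0.2369] q [-0.51 -0.06  0.84  1.92  0.04  1.26  2.  ] F [-3.5 18.4 20. ] w 0.128 26.357178390026093
angle 0.829 radius 0.1888 want .1853
```

>>> move_arm --series '[{"gripper": 6,"dx": 0,"dy": 1,"dz": -1,"rx": 0,"ry": 0,"rz": 0},{"gripper": 6,"dx": 0,"dy": 2,"dz": -2,"rx": 0,"ry": 0,"rz": 0},{"gripper": 6,"dx": 0,"dy": 2,"dz": -2,"rx": 0,"ry": 0,"rz": 0}]'

```text
time_s: 13.78
eef_pos: [0.4229, -0.1977, 0.2377]
tcp_rot: [-0.169, 3.134, -0.001]
contact_force: [7.8, 2.4, 0.6]
grip_width: 0.124
gripper_force: 24.8
```

```bash
python3 - <<'E'
from h import *
lid(); print(robot.get_state()['torque'])
a=snap('side','s6');b=snap('top','t6')
print([r['centre'] for r in robot.pinpoint('top','lid_bar')],[r['centre'] for r in robot.pinpoint('side','lid_bar')])
cv2.imwrite('pics/c6.png',np.hstack([cv2.resize(a[180:310,220:350],(400,400),interpolation=3)[:,:,::-1],cv2.resize(b[250:350,290:390],(400,400),interpolation=3)[:,:,::-1]]))
E
```

```text
t 13.775 tcp [ 0.4229 -0.1977  0.2377] q [-0.51 -0.07  0.83  1.92  0.05  1.26  1.99] F [7.8 2.4 0.6] w 0.124 24.837470054626465
angle 0.834 radius 0.1891 want .1853
[ 0.66601011 -1.7854769   0.10245319]
[] [[272.1, 208.3]]
```

View pics/c6.png

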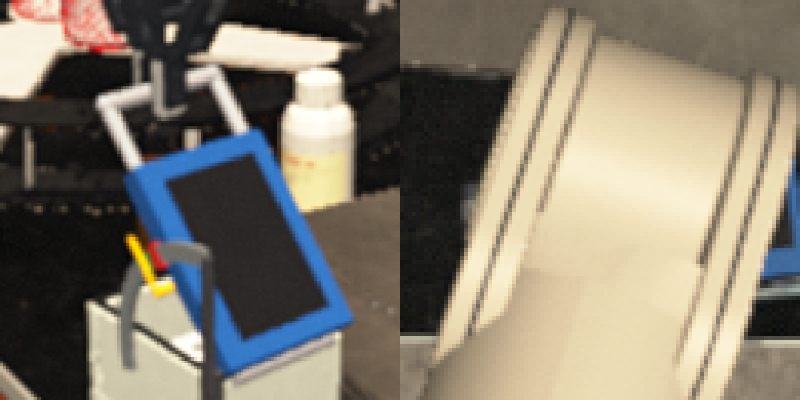

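In the crop the lid is up with the pointer near the top of the green zone, next to the red mark. The force is low again. I'll continue slowly past the balance point.

>>> move_arm --series '[{"gripper": 6,"dx": -1,"dy": -3.5,"dz": -2.5,"rx": 0,"ry": 0,"rz": 0},{"gripper": 6,"dx": -1,"dy": -7,"dz": -5,"rx": 0,"ry": 0,"rz": 0},{"gripper": 6,"dx": -1,"dy": -10,"dz": -7.5,"rx": 0,"ry": 0,"rz": 0},{"gripper": 6,"dx": -1,"dy": -13,"dz": -10,"rx": 0,"ry": 0,"rz": 0},{"gripper": 6,"dx": -1,"dy": -16,"dz": -12,"rx": 0,"ry": 0,"rz": 0},{"gripper": 6,"dx": -1,"dy": -19,"dz": -14,"rx": 0,"ry": 0,"rz": 0},{"gripper": 6,"dx": -1,"dy": -19,"dz": -14,"rx": 0,"ry": 0,"rz": 0}]'

```text
time_s: 14.85
eef_pos: [0.4252, -0.2161, 0.2518]
tcp_rot: [-0.169, 3.136, 0.002]
contact_force: [1.8, 5.7, 6.7]
grip_width: 0.128
gripper_force: 25.4
```

```bash
python3 -c "
from h import *
lid()"
```

```text
t 14.85 tcp [ 0.4252 -0.2161  0.2518] q [-0.49 -0.04  0.86  1.88  0.03  1.29  2.04] F [1.8 5.7 6.7] w 0.128 25.449262261390686
angle 0.957 radius 0.1898 want .1853
```

>>> move_arm --series '[{"gripper": 6,"dx": 0,"dy": -3,"dz": -2.5,"rx": 0,"ry": 0,"rz": 0},{"gripper": 6,"dx": 0,"dy": -6,"dz": -4.5,"rx": 0,"ry": 0,"rz": 0},{"gripper": 6,"dx": 0,"dy": -9.5,"dz": -6.5,"rx": 0,"ry": 0,"rz": 0},{"gripper": 6,"dx": 0,"dy": -13,"dz": -8.5,"rx": 0,"ry": 0,"rz": 0},{"gripper": 6,"dx": 0,"dy": -16.5,"dz": -10.5,"rx": 0,"ry": 0,"rz": 0},{"gripper": 6,"dx": 0,"dy": -19.5,"dz": -12,"rx": 0,"ry": 0,"rz": 0},{"gripper": 6,"dx": 0,"dy": -19.5,"dz": -12,"rx": 0,"ry": 0,"rz": 0}]'

```text
time_s: 15.72
eef_pos: [0.4274, -0.2361, 0.2638]
tcp_rot: [-0.168, 3.135, -0.0]
contact_force: [3.9, 3.1, 4.4]
grip_width: 0.126
gripper_force: 25.3
```

```bash
python3 - <<'E'
from h import *
lid()
a=snap('side','s7')
cv2.imwrite('pics/c7.png',cv2.resize(a[180:310,220:350],(600,600),interpolation=3)[:,:,::-1])
E
```

```text
t 15.725 tcp [ 0.4274 -0.2361  0.2638] q [-0.47 -0.02  0.89  1.84  0.01  1.31  2.09] F [3.9 3.1 4.4] w 0.126 25.31248301267624
angle 1.08 radius 0.1907 want .1853
```

View pics/c7.png

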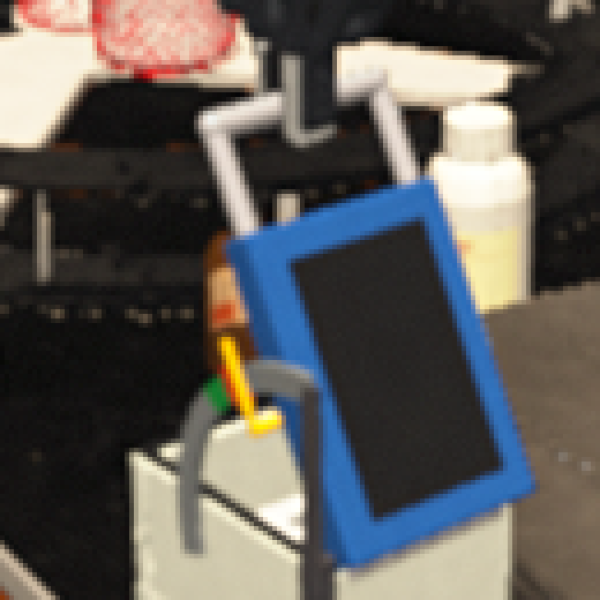

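```bash
cat >> h.py <<'E'
def lp(t,a,n,w):  # along lid, above hinge plane, own y
    p=np.cos(t)*a-np.sin(t)*n; z=np.sin(t)*a+np.cos(t)*n
    return np.r_[H+U*p+w*np.array([.994,.1077]),.085+z]
E
python3 - <<'E'
from h import *
f=lambda q:np.array([220+q[0]*130/600,180+q[1]*130/600])
obs=[(.140,.02,-.05,f([232,243])),(.140,.02,.05,f([432,182])),(.185,.01,-.042,f([207,122])),(.185,.01,.042,f([380,80]))]
for a,n,w,q in obs: print(np.round(q,1),[(t,np.round(proj('side',lp(t,a,n,w))-q,1)) for t in(.9,.96,1.02,1.08)])
E
```

```text
[270.3 232.6] [(0.9, array([-5.8, -0.7])), (0.96, array([-3.5, -1.5])), (1.02, array([-1.1, -2. ])), (1.08, array([ 1.4, -2.2]))]
[313.6 219.4] [(0.9, array([-7.3, -0.2])), (0.96, array([-4.8, -1. ])), (1.02, array([-2.3, -1.6])), (1.08, array([ 0.3, -1.9]))]
[264.8 206.4] [(0.9, array([-8.3,  4.4])), (0.96, array([-5.6,  2.8])), (1.02, array([-2.8,  1.4])), (1.08, array([0.3, 0.3]))]
[302.3 197.3] [(0.9, array([-10.6,   3.9])), (0.96, array([-7.7,  2.2])), (1.02, array([-4.7,  0.8])), (1.08, array([-1.5, -0.3]))]
```

The four image points fit an angle of about 1.07 rad, so the lid is past balance and under control. The pointer stands at the far end of the red mark, around (235,370). Now I'll ease it back along the same path.

>>> move_arm --series '[{"gripper": 6,"dx": 0,"dy": 5,"dz": 3,"rx": 0,"ry": 0,"rz": 0},{"gripper": 6,"dx": 0,"dy": 10,"dz": 6,"rx": 0,"ry": 0,"rz": 0},{"gripper": 6,"dx": 0,"dy": 15,"dz": 9,"rx": 0,"ry": 0,"rz": 0},{"gripper": 6,"dx": 0,"dy": 19.5,"dz": 12,"rx": 0,"ry": 0,"rz": 0},{"gripper": 6,"dx": 0,"dy": 24,"dz": 15,"rx": 0,"ry": 0,"rz": 0},{"gripper": 6,"dx": 0,"dy": 29,"dz": 18.5,"rx": 0,"ry": 0,"rz": 0},{"gripper": 6,"dx": 0,"dy": 34,"dz": 22,"rx": 0,"ry": 0,"rz": 0},{"gripper": 6,"dx": 0,"dy": 38.5,"dz": 26,"rx": 0,"ry": 0,"rz": 0},{"gripper": 6,"dx": 0,"dy": 40,"dz": 28,"rx": 0,"ry": 0,"rz": 0},{"gripper": 6,"dx": 0,"dy": 40,"dz": 28,"rx": 0,"ry": 0,"rz": 0}]'

```text
time_s: 17.02
eef_pos: [0.4226, -0.1954, 0.2353]
tcp_rot: [-0.17, 3.137, 0.002]
contact_force: [2.0, 5.8, 7.9]
grip_width: 0.13
gripper_force: 26.2
```

```bash
python3 - <<'E'
from h import *
lid()
a=snap('side','s8')
im=cv2.resize(a[180:310,220:350],(600,600),interpolation=3)[:,:,::-1].copy()
cv2.imwrite('pics/c8.png',im)
for a_,n,w in((.14,.02,-.05),(.14,.02,.05),(.185,.01,-.042),(.185,.01,.042)):
    print([(t,np.round((proj('side',lp(t,a_,n,w))-[220,180])*600/130)) for t in(.72,.78,.84,.9)])
E
```

```text
t 17.025 tcp [ 0.4226 -0.1954  0.2353] q [-0.51 -0.06  0.83  1.93  0.05  1.26  1.98] F [2.  5.8 7.9] w 0.13 26.157573759555817
angle 0.816 radius 0.1887 want .1853
[(0.72, array([177., 257.])), (0.78, array([186., 250.])), (0.84, array([195., 244.])), (0.9, array([205., 240.]))]
[(0.72, array([368., 199.])), (0.78, array([378., 192.])), (0.84, array([388., 186.])), (0.9, array([398., 181.]))]
[(0.72, array([136., 174.])), (0.78, array([146., 162.])), (0.84, array([157., 152.])), (0.9, array([169., 142.]))]
[(0.72, array([296., 129.])), (0.78, array([307., 117.])), (0.84, array([319., 107.])), (0.9, array([331.,  98.]))]
```

View pics/c8.png

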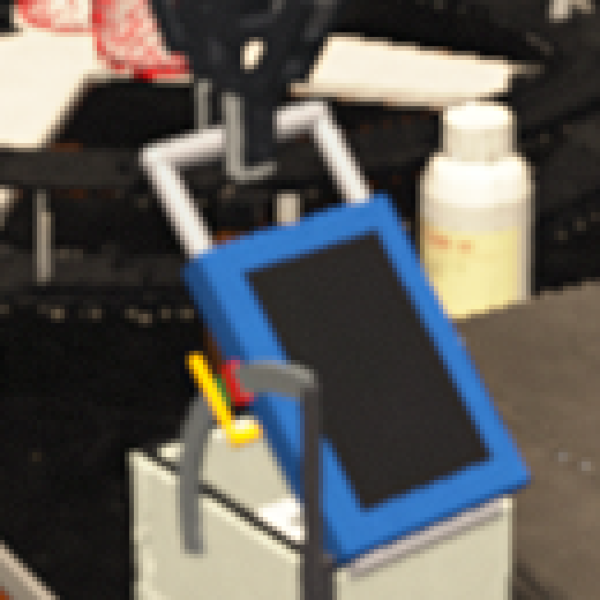

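The pointer lies across the green zone at about (215,390). The corner fit and the arm both give about 0.82 rad, the grip is holding, and the red mark is clear of the pointer. I'll let it settle and hand in.

>>> move_arm --series '[{"gripper": 6,"dx": 0,"dy": 0,"dz": 0,"rx": 0,"ry": 0,"rz": 0},{"gripper": 6,"dx": 0,"dy": 0,"dz": 0,"rx": 0,"ry": 0,"rz": 0},{"gripper": 6,"dx": 0,"dy": 0,"dz": 0,"rx": 0,"ry": 0,"rz": 0}]'

```text
time_s: 17.45
eef_pos: [0.4226, -0.1956, 0.2354]
tcp_rot: [-0.169, 3.137, 0.002]
contact_force: [1.2, 5.9, 7.3]
grip_width: 0.131
gripper_force: 26.2
```

```bash
python3 -c "
from h import *
lid();print(robot.finish_job())"
```

```text
t 17.45 tcp [ 0.4226 -0.1956  0.2354] q [-0.51 -0.06  0.83  1.93  0.05  1.26  1.98] F [1.2 5.9 7.3] w 0.131 26.173373758792877
angle 0.817 radius 0.1887 want .1853
the job is handed in; nothing more can be done
None
```

The job is handed in at 17.5 s: the amber bottle stands upright on the bare worktop, and the lid went past balance to about 1.07 rad and is now held at about 0.82 rad with the pointer in the green zone.

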